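Line up the seasoning shakers by size on the counter shelf

ROBOT

A 6-joint arm with a two-finger parallel gripper is mounted at the origin on the work surface. World frame = base frame: x ahead of the robot, y to its left, z up, the work surface at z = 0. Lengths are in m, angles in rad, forces in N, time in s.
With the tool pointing down it reaches from about 0.35 to 0.775 m from the base axis. Payload 7.3 kg.
Tool frame: the origin (TCP) lies on the mounting face of the last link; the fingertips stand 178 mm ahead of it and the grasp point (between the pads) lies 159 mm ahead of it (robot.tcp_to_tips is the distance from the TCP to the fingertips, in m); z points along the fingers, y is the direction in which the jaws open and shut (so a half turn about z gives the same grasp; the last joint's range is limited). The gripper opens to 92 mm and grips with 3 to 60 N. Pads are 19 mm wide; open, the fingers measure 130 mm over their backs; the gripper's body (75 mm by 190 mm) begins 47 mm behind the grasp point.
Start: joints at [1.183, 0.342, 1.524, -0, 1.275, -0.146], TCP at [0.126, 0.51, 0.405] pointing down, gripper open.
Joint ranges: [-2.53, 2.53], [-0.77, 2.02], [0.04, 2.7], [-1, 4.14], [0.28, 2.66], [-3.11, 3.11]. Speed limits (rad/s): [2.57, 2.57, 3.14, 3.14, 3.14, 3.14].

INTERFACE

Orientations are given as [roll, pitch, yaw] about the fixed x, y, z axes, in that order (R = Rz(yaw) Ry(pitch) Rx(roll)).
In Python, from cell import robot, viewer gives the robot as it stands.
- The arm moves only by the shell command python3 -m creep 'ROWS' [OPENING] [FORCE]. ROWS is JSON, a list that holds one entry, the list of rows, each a list of 6 numbers: the shift along the world's x, y, z in mm, then the turn, a rotation vector about the world's x, y, z in degrees. A call has 1 to 5 rows; each row shifts and turns the pose as measured when the row begins; what a row does not reach is not made up. A row lasts 1/12 s, in which the tool goes at most 41.7 mm and 7.16 degrees, less where a joint would pass 70% of its speed; a pose out of reach is approached as far as the arm can. A call with a gripper value outside its range is refused whole. OPENING is the closure, from -1 (fully open) to 1 (shut), set as the call begins (- or left out, the last holds). The fingers move at their own pace and stop on an object; FORCE is the grip in N (left out, the last holds). Time passes only in rows, so rows that do not move let the fingers close. It gives the time, the measured TCP pose, the force and the opening at its end, in the units of the state.
- robot.observe(): the state, without advancing time (a new reading comes with each control period).
- viewer.read_camera(name): name is "scene" or "top" or "wrist"; returns the picture (400x640x3 uint8, blue, green, red); there is no depth.
- viewer.camera_model(name): a dict with "fx", "fy", "cx", "cy" (pixels), "k1" (the pictures are not rectified: a ray, as slopes to the right and down, at radius r is drawn at 1 + k1 r^2 times it, then the intrinsics apply), "pose" (4x4, takes a point from camera to world coordinates); the wrist camera has in their place "mount" (4x4, takes a point from camera to tool coordinates, whose origin is the TCP and whose axes are the flange's). Camera axes: x right, y up, looking along -z (the intrinsics and any distortion apply to the point x, -y, -z); pixel columns grow to the right and rows downward; lengths in m; the calibration is good to about 2 mm. A picture is of the moment at which its call begins: read the wrist's pose just before it. camera_model takes no time and is no camera call.
- robot.hand_in(): hands the job in, once; it reports no verdict.
The state is a dict: "time": time; "qpos": joint angles; "qvel": joint speeds; "joint_efforts": joint torques, N m; "tool_pos": TCP position; "tool_rot": TCP orientation; "contact_force": force on the tool from outside, world axes, zero at the start; "torque": the same for the moment, N m; "opening": finger opening in m.
Only numpy, scipy, OpenCV 4.12 (cv2) and the standard library are available. Lean on these libraries where they do the work, as an engineer would, in place of code of your own. Each camera call takes 0.05 s, during which the arm holds its last target. There are 200 camera calls.

TASK

Tidy the seasoning shelf: stand the four shakers upright on it in order of size, one in the middle of each black rubber mat, with the smallest at the end next to the green cutting board and the largest at the end next to the pan of potatoes. Don't knock a shaker over, and leave the board and the pan where they are.

Things in the scene. Friction and masses are not known exactly. Their poses are not given: they have to be found in the camera images.
- shaker_s_center (a point): The smallest of four seasoning shakers, a plain upright closed cylinder: steel body, white lid with small holes, 38 mm in diameter and 62 mm tall over all. Loose, 60 to 510 g. The point is its centre, half-way up; z runs up its axis.
- shaker_m_center (a point): The second smallest of four seasoning shakers, a plain upright closed cylinder: steel body, white lid with small holes, 48 mm in diameter and 77 mm tall over all. Loose, 60 to 510 g. The point is its centre, half-way up; z runs up its axis.
- shaker_l_center (a point): The second largest of four seasoning shakers, a plain upright closed cylinder: steel body, white lid with small holes, 58 mm in diameter and 92 mm tall over all. Loose, 60 to 510 g. The point is its centre, half-way up; z runs up its axis.
- shaker_xl_center (a point): The largest of four seasoning shakers, a plain upright closed cylinder: steel body, white lid with small holes, 68 mm in diameter and 107 mm tall over all. Loose, 60 to 510 g. The point is its centre, half-way up; z runs up its axis.
- bay1_top (a point): Place 1 of 4 on the steel counter shelf, counted from the robot's left (+y) end: the centre of the top face of a black rubber mat 105 x 74 mm, 3 mm thick, 48 mm above the table. x points to the back of the shelf, y along the row towards place 1, z up. The shelf is fixed, 130 mm deep and 360 mm long, its plate 45 mm above the table; the four mats lie in a row 85 mm apart, and back and ends have an edge 12 mm high above the plate (the front has none).
- bay2_top (a point): Place 2 of 4 on the steel counter shelf: the centre of the top face of a black rubber mat 105 x 74 mm, 3 mm thick, 48 mm above the table. x points to the back of the shelf, y along the row towards place 1, z up.
- bay3_top (a point): Place 3 of 4 on the steel counter shelf: the centre of the top face of a black rubber mat 105 x 74 mm, 3 mm thick, 48 mm above the table. x points to the back of the shelf, y along the row towards place 1, z up.
- bay4_top (a point): Place 4 of 4 on the steel counter shelf: the centre of the top face of a black rubber mat 105 x 74 mm, 3 mm thick, 48 mm above the table. x points to the back of the shelf, y along the row towards place 1, z up.
- board: Green plastic cutting board, 380 x 250 x 12 mm, with a knife lying on it, beside one end of the shelf, left or right (it changes); long side along x. Origin: centre of its underside. Loose; to be left alone.
- pan: Steel hotel pan full of potatoes, 330 x 180 mm over the rim, 100 mm tall, beyond the other end of the shelf from the board; long side along x. Origin: centre of its underside. Loose; to be left alone.
Things that resemble listed ones, but are neither listed nor needed, are in the scene too. What is shaped like the part that bears shaker_s_center but turquoise is not meant.

How it is judged:
By the outcome, as a careful person would: the job done as asked, in the order asked, and still so for the second after the job is handed in, with the robot touching nothing.
It also fails if it takes over 104 s, if anything falls off the work surface, if the arm or the gripper's body presses on something with over 40 N, if the wrist force passes 120 N, or if a joint passes its speed limit or range.

## Working session

There is one attempt and no reset: what is moved stays moved. The work goes in short steps, Python scripts to look and compute and a shell command to move; the robot and the scene stay as the last step left them, time stands still between calls to the robot, and variables do not carry over. Pictures are saved under pics/ and viewed, about 12 in all and at most 16, crops included, and the job is handed in when it is done.

```bash
mkdir -p pics; ls
python3 - <<'E'
from cell import robot, viewer
import cv2
print(robot.observe())
for n in ("scene","top"):
    m=viewer.camera_model(n); print(n,m)
    cv2.imwrite(f"pics/{n}0.png",viewer.read_camera(n))
print(viewer.camera_model("wrist"))
E
```

```text
pics
{'time': 0.0, 'qpos': array([ 1.18298593e+00,  3.42742510e-01,  1.52503316e+00, -3.91938533e-06,
        1.27541454e+00, -1.45961457e-01]), 'qvel': array([ 0.00241422,  0.00043508,  0.00057175,  0.00096586, -0.00163454,
        0.00179436]), 'joint_efforts': array([-7.61681604e-04, -4.31236017e+01, -2.44213718e+01,  7.16509810e-02,
        5.60320972e-02, -9.54563370e-05]), 'tool_pos': array([0.12564274, 0.509601  , 0.40402884]), 'tool_rot': array([-3.14001154e+00, -2.28647102e-04,  2.89974468e+00]), 'contact_force': array([ 0.11197961, -0.07991735,  0.63759929]), 'torque': array([-0.02739437,  0.02110992, -0.03612307]), 'opening': 0.0918130035370389}
scene {'fx': 371.64506304885873, 'fy': 371.64506304885873, 'cx': 319.6020909511042, 'cy': 209.6274042685779, 'k1': -0.08218898336948888, 'pose': array([[-0.82631358, -0.35922654,  0.43377662,  1.00242366],
       [ 0.56318531, -0.51975786,  0.64239712,  0.71739992],
       [-0.00530728,  0.77511809,  0.63179409,  0.79110426],
       [ 0.        ,  0.        ,  0.        ,  1.        ]])}
top {'fx': 383.0599947929587, 'fy': 383.0599
[... 223 characters left out ...]
2,  1.77731417e-03,
        -1.64229334e-02],
       [ 8.78889266e-04,  7.94536186e-02,  9.96838176e-01,
         1.40057430e+00],
       [ 0.00000000e+00,  0.00000000e+00,  0.00000000e+00,
         1.00000000e+00]])}
{'fx': 351.7205679051824, 'fy': 351.7205679051824, 'cx': 318.86685632366857, 'cy': 203.80051844170467, 'k1': -0.022128652563613373, 'mount': array([[ 2.65304156e-04,  9.57957334e-01,  2.86910570e-01,
         7.70897146e-02],
       [ 9.99999872e-01, -1.30556394e-04, -4.88781808e-04,
         9.39937380e-04],
       [-4.30774108e-04,  2.86910663e-01, -9.57957246e-01,
         1.94179405e-02],
       [ 0.00000000e+00,  0.00000000e+00,  0.00000000e+00,
         1.00000000e+00]])}
```

View pics/top0.png

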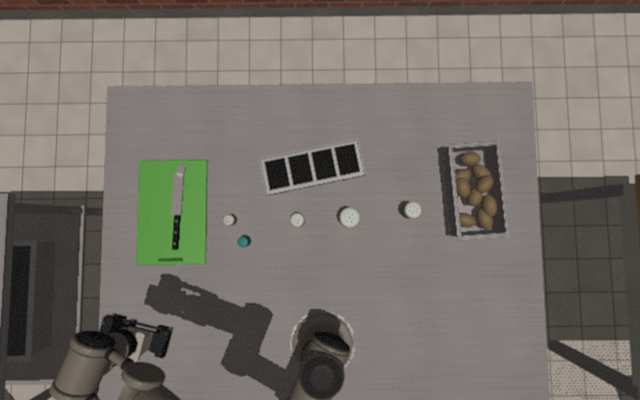

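View pics/scene0.png

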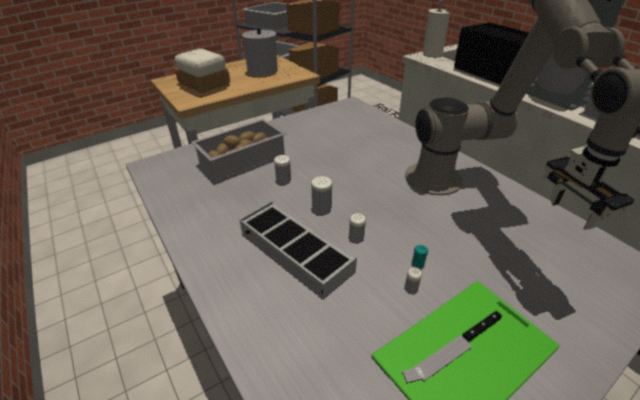

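The board is at +y (left, board ~x170), so bay1 gets S and bay4 gets XL. The shakers stand at top pixels (229,220) S, (297,220) M, (348,217) XL and (412,210) L. The turquoise decoy is at (243,241).

```bash
cat > h.py <<'E'
import numpy as np, cv2
from cell import robot, viewer
from scipy.spatial.transform import Rotation as R
def pix2w(name,uv,z,pose=None):
    m=viewer.camera_model(name)
    if pose is None:
        if name=="wrist":
            o=robot.observe(); T=np.eye(4);T[:3,:3]=R.from_euler('xyz',o['tool_rot']).as_matrix();T[:3,3]=o['tool_pos']
            pose=T@m['mount']
        else: pose=m['pose']
    d=np.array([(uv[0]-m['cx'])/m['fx'],(uv[1]-m['cy'])/m['fy']]); s=d.copy()
    for _ in range(20): s=d/(1+m['k1']*(s@s))
    r=pose[:3,:3]@np.array([s[0],-s[1],-1]); c=pose[:3,3]
    return c+r*(z-c[2])/r[2]
E
python3 - <<'E'
import cv2
im=cv2.imread("pics/top0.png")[130:260,210:430]
cv2.imwrite("pics/crop0.png",cv2.resize(im,None,fx=3.6,fy=3.6,interpolation=cv2.INTER_CUBIC))
E
```

```text
(no output)
```

View pics/crop0.png

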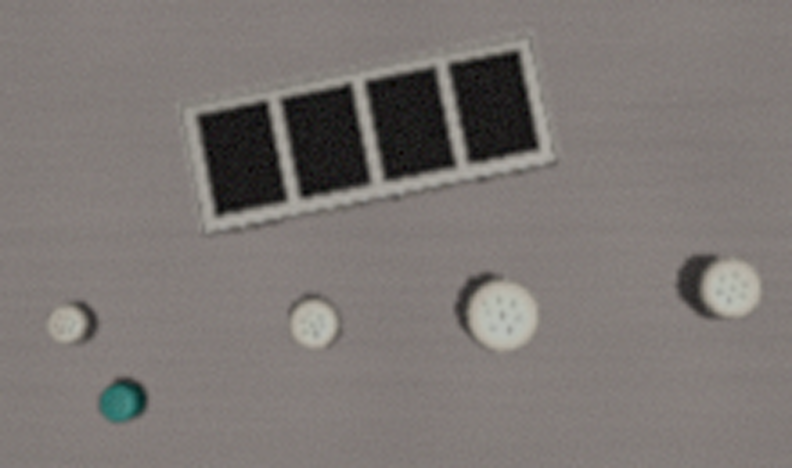

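Run:
```python
from h import *
im=cv2.imread("pics/top0.png")
f=lambda c:(210+(c[0]+.5)/3.6-.5,130+(c[1]+.5)/3.6-.5)
for n,c,z in (("S",(68,324),.062),("M",(314,323),.077),("L",(731,288),.092),("XL",(503,315),.107),("decoy",(122,401),.062)):
    print(n,pix2w("top",f(c),z).round(4))
g=im.max(axis=2); m=(g<65).astype(np.uint8); m[:138]=0;m[196:]=0;m[:,:258]=0;m[:,366:]=0
n,l,s,ce=cv2.connectedComponentsWithStats(m)
P=np.array([pix2w("top",ce[i],.048) for i in sorted(range(1,n),key=lambda i:ce[i][0]) if s[i][4]>200])
print(P.round(4)); d=P[-1]-P[0]; print(np.linalg.norm(d)/3,np.degrees(np.arctan2(d[0],-d[1])))
```

```text
S [0.442  0.3173 0.062 ]
M [0.4402 0.0782 0.077 ]
L [ 0.4687 -0.3185  0.092 ]
XL [ 0.4455 -0.1009  0.107 ]
decoy [0.3674 0.2646 0.062 ]
[[ 0.6034  0.1511  0.048 ]
 [ 0.6199  0.0678  0.048 ]
 [ 0.6358 -0.0154  0.048 ]
 [ 0.652  -0.0985  0.048 ]]
0.0847734124699724 11.02750409414866
```

```bash
python3 -m creep '[[[32,-20,0,0,0,-7],[32,-20,0,0,0,-7],[32,-20,0,0,0,-7],[32,-20,0,0,0,-7],[32,-20,0,0,0,-7]]]' -1 30; python3 -m creep '[[[32,-20,0,0,0,-7],[32,-20,0,0,0,-7],[32,-20,0,0,0,-7],[32,-20,0,0,0,-7],[0,0,0,0,0,0]]]'
```

```text
time: 0.52
tool_pos: [0.2842, 0.4086, 0.402]
tool_rot: [-3.137, -0.003, 2.282]
contact_force: [0.9, 0.9, -0.7]
opening: 0.0917
time: 0.93
tool_pos: [0.4218, 0.3198, 0.4004]
tool_rot: [-3.136, -0.001, 1.77]
contact_force: [-0.3, -0.2, 0.1]
opening: 0.0917
```

```bash
python3 -m creep '[[[20,-3,-40,0,0,0],[0,0,-40,0,0,0],[0,0,-20,0,0,0],[0,0,0,0,0,0]]]'
python3 - <<'E'
from h import *
print(robot.observe()['tool_pos'],robot.observe()['tool_rot'])
im=viewer.read_camera("wrist"); cv2.imwrite("pics/w1.png",im)
for p in [(.442,.3173,.062)]:
    pass
E
```

```text
time: 1.27
tool_pos: [0.4413, 0.3151, 0.3033]
tool_rot: [-3.14, -0.002, 1.765]
contact_force: [-0.4, -0.0, -0.3]
opening: 0.092
[0.44129135 0.31508823 0.30334822] [-3.14030939e+00 -2.21171077e-03  1.76460952e+00]
```

View pics/w1.png

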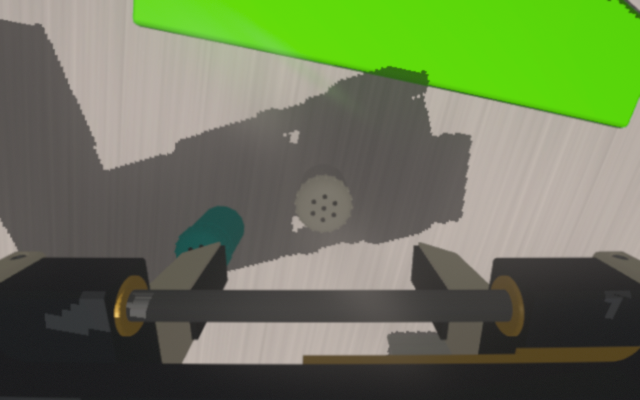

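The wrist view shows the S lid centred at (323,203), with the decoy left at (212,235).

Run:
```python
from h import *
print(pix2w("wrist",(323,203),.062), pix2w("wrist",(219,229),.062))
```

```text
[0.44255474 0.32841606 0.062     ] [0.37688685 0.29674144 0.062     ]
```

Run:
```python
from h import *
print(pix2w("wrist",(196,248),.062)) 
print("scene S",pix2w("scene",(414,272.5),.062),"decoy",pix2w("scene",(420,250),.062),"M",pix2w("scene",(357.5,218.5),.077),"XL",pix2w("scene",(321.5,183),.107),"L",pix2w("scene",(282.5,160),.092))
a=viewer.read_camera("top"); b=viewer.read_camera("scene")
x=cv2.resize(b[190:330,330:480],None,fx=4,fy=4,interpolation=cv2.INTER_CUBIC)
cv2.imwrite("pics/s2.png",x)
```

```text
[0.36280493 0.27968614 0.062     ]
scene S [0.44599734 0.32716928 0.062     ] decoy [0.37359281 0.27843009 0.062     ] M [0.44337936 0.08927255 0.077     ] XL [ 0.45189122 -0.0860268   0.107     ] L [ 0.47341232 -0.30082262  0.092     ]
```

View pics/s2.png

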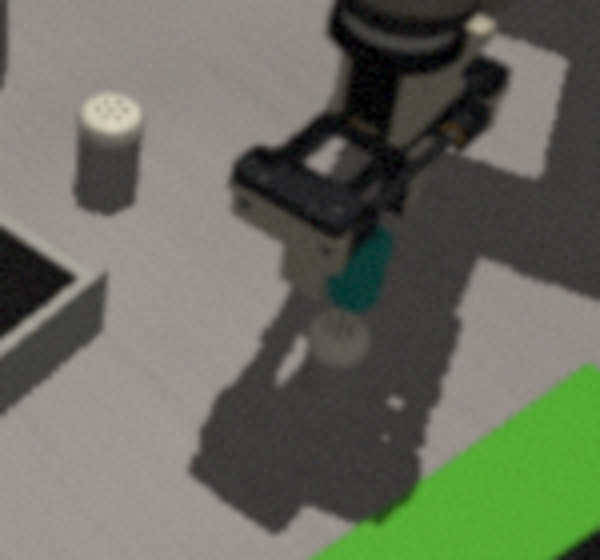

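Wrist and scene agree for S (0.4426, 0.328), while top is about 11 mm off in y. I'll trust the wrist camera, since it is tied to the gripper.

```bash
python3 -m creep '[[[1,13,0,0,0,0],[0,0,-40,0,0,0],[0,0,-40,0,0,0],[0,0,-31,0,0,0],[0,0,0,0,0,0]]]'; python3 -m creep '[[[0,0,0,0,0,0],[0,0,0,0,0,0],[0,0,0,0,0,0],[0,0,0,0,0,0],[0,0,0,0,0,0]]]' 1 30; python3 -m creep '[[[0,0,0,0,0,0],[0,0,0,0,0,0],[0,0,0,0,0,0],[0,0,0,0,0,0],[0,0,0,0,0,0]]]'
```

```text
time: 1.83
tool_pos: [0.4453, 0.3338, 0.2076]
tool_rot: [3.109, -0.013, 1.77]
contact_force: [-1.6, -1.5, 0.0]
opening: 0.0919
time: 2.25
tool_pos: [0.4475, 0.3364, 0.2178]
tool_rot: [3.096, -0.018, 1.772]
contact_force: [-0.5, -0.4, 0.3]
opening: 0.0631
time: 2.67
tool_pos: [0.4478, 0.3367, 0.2212]
tool_rot: [3.092, -0.019, 1.772]
contact_force: [-1.5, 1.8, 1.4]
opening: 0.0316
```

Run:
```python
from h import *
o=robot.observe(); print(o['qpos'].round(3),o['joint_efforts'].round(1),o['opening'],o['contact_force'])
a=viewer.read_camera("wrist"); b=viewer.read_camera("scene")
x=cv2.resize(b[190:330,330:480],None,fx=3,fy=3,interpolation=cv2.INTER_CUBIC)
y=cv2.resize(a,None,fx=.6,fy=.6)
c=np.zeros((420,450+384,3),np.uint8); c[:420,:450]=x; c[:240,450:]=y
cv2.imwrite("pics/s3.png",c[:,:800])
```

```text
[0.507 0.601 1.667 0.005 0.82  0.303] [ -0.3 -49.9 -18.8  -0.1  -0.5  -0. ] 0.03164824252563654 [-1.49800075  1.8366778   1.35959992]
```

View pics/s3.png

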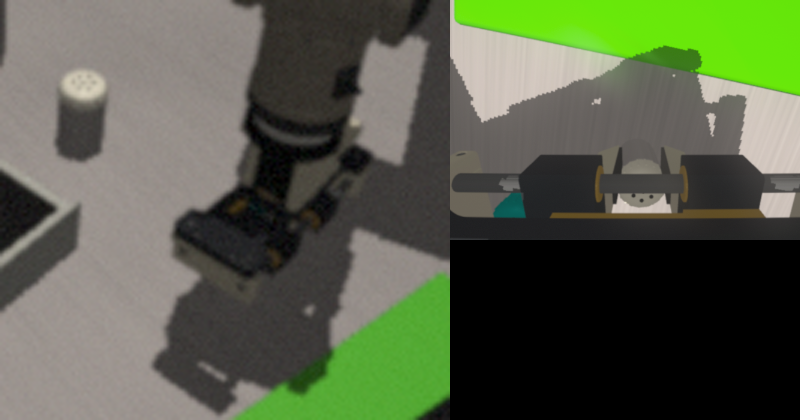

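```bash
cat >> h.py <<'E'
def w2tool(p):
    o=robot.observe(); return R.from_euler('xyz',o['tool_rot']).as_matrix().T@(np.asarray(p)-o['tool_pos'])
def tool2pix(pt):
    m=viewer.camera_model("wrist"); q=(np.linalg.inv(m['mount'])@np.r_[pt,1])[:3]
    s=np.array([q[0],-q[1]])/-q[2]; s=s*(1+m['k1']*(s@s)); return s*m['fx']+[m['cx'],m['cy']]
E
python3 - <<'E'
from h import *
print(tool2pix([0,0,.159]),tool2pix([0,0,.178]), tool2pix([.0095,.016,.178]))
p=pix2w("wrist",(318,312),.062);print(p,w2tool(p))
a=viewer.read_camera("wrist"); cv2.imwrite("pics/w4.png",cv2.resize(a[200:360,220:420],None,fx=4,fy=3.7,interpolation=cv2.INTER_CUBIC))
E
```

```text
[316.68182667 282.58327651] [316.90512374 263.40943976] [349.66010601 245.72253591]
[0.45865648 0.32663101 0.062     ] [-0.01508753  0.00057831  0.15900684]
```

View pics/w4.png

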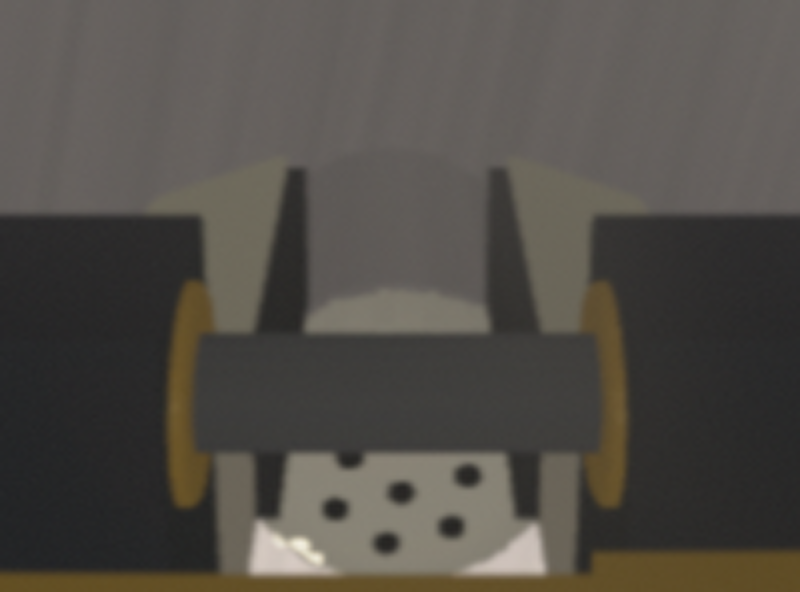

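```bash
python3 -m creep '[[[0,0,0,0,0,0],[0,0,0,0,0,0],[0,0,0,0,0,0]]]' -1 30;  python3 -m creep '[[[0,0,0,0,0,0],[0,0,0,0,0,0],[0,0,0,0,0,0]]]'; python3 -c "
from h import *
print(robot.observe()['qpos'].round(3), robot.observe()['joint_efforts'].round(1))"; python3 -m creep '[[[0,0,20,0,0,0]]]';python3 -c "
from h import *
print(robot.observe()['qpos'].round(3), robot.observe()['joint_efforts'].round(1))";  python3 -m creep '[[[0,0,20,0,0,0],[0,0,0,0,0,0]]]'
```

```text
time: 3.07
tool_pos: [0.4482, 0.3367, 0.2206]
tool_rot: [3.091, -0.019, 1.772]
contact_force: [0.6, 0.4, 0.8]
opening: 0.0336
time: 3.32
tool_pos: [0.4482, 0.3366, 0.2204]
tool_rot: [3.092, -0.019, 1.772]
contact_force: [0.5, -0.0, -0.4]
opening: 0.0529
[0.507 0.603 1.666 0.004 0.819 0.303] [  0.  -50.  -18.5   0.1  -0.2   0. ]
time: 3.4
tool_pos: [0.4472, 0.3359, 0.2374]
tool_rot: [3.098, -0.017, 1.772]
contact_force: [-0.4, -0.6, -0.1]
opening: 0.0595
[0.506 0.578 1.654 0.004 0.864 0.303] [ -0.  -48.1 -19.4   0.1  -1.7   0. ]
time: 3.57
tool_pos: [0.4478, 0.3362, 0.2602]
tool_rot: [3.095, -0.018, 1.772]
contact_force: [0.6, -0.5, 0.3]
opening: 0.0732
```

```bash
cat >> h.py <<'E'
Y0=np.radians(101)
def corr(yaw=Y0):
    o=robot.observe(); v=(R.from_euler('xyz',[np.pi,0,yaw])*R.from_euler('xyz',o['tool_rot']).inv()).as_rotvec(degrees=True)
    return o['tool_pos'].round(4), v.round(2)
E
python3 -m creep '[[[0,0,30,0,0,0],[0,0,10,0,0,0],[0,0,0,0,0,0]]]'
python3 - <<'E'
from h import *
print(corr())
a=viewer.read_camera("wrist"); cv2.imwrite("pics/w5.png",a)
E
```

```text
time: 3.82
tool_pos: [0.4475, 0.3359, 0.3004]
tool_rot: [3.097, -0.017, 1.772]
contact_force: [0.3, 0.1, -1.0]
opening: 0.0903
(array([0.4475, 0.3359, 0.3004]), array([-1.45,  2.32, -0.5 ]))
```

View pics/w5.png

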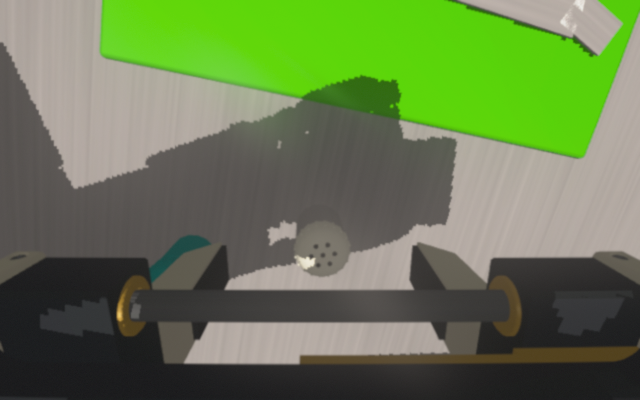

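S stands upright, its lid at (322,248).

```bash
python3 -c "
from h import *
print(pix2w('wrist',(322,248),.062))"; python3 -m creep '[[[0,0,0,-1.5,2.3,-0.5],[0,0,0,0,0,0]]]';  python3 -c "
from h import *
print(corr())"
```

```text
[0.46388433 0.32489015 0.062     ]
time: 4.03
tool_pos: [0.4471, 0.3357, 0.2983]
tool_rot: [-3.14, 0.002, 1.763]
contact_force: [0.1, 0.1, -0.2]
opening: 0.0914
(array([0.4471, 0.3357, 0.2983]), array([ 0.12, -0.1 ,  0.01]))
```

```bash
cat >> h.py <<'E'
def lid(z,r,tag=None):
    "best circles of lid radius r at height z, near the image centre"
    o=robot.observe(); p0=pix2w("wrist",(320,200),z); im=viewer.read_camera("wrist")
    m=viewer.camera_model("wrist"); h=o['tool_pos'][2]-.0194-z; pr=m['fx']*r/h
    g=cv2.medianBlur(cv2.cvtColor(im,cv2.COLOR_BGR2GRAY),5)
    c=cv2.HoughCircles(g,cv2.HOUGH_GRADIENT,1,30,param1=60,param2=14,minRadius=int(pr*.85),maxRadius=int(pr*1.2))
    print("tcp",o['tool_pos'].round(4),"expect r",round(pr,1))
    for u in ([] if c is None else c[0][:5]): print(u, pix2w("wrist",u[:2],z).round(4))
    if tag: cv2.imwrite(f"pics/{tag}.png",im)
E
python3 -m creep '[[[17,-11,-8,0,0,0],[0,0,-15,0,0,0],[0,0,0,0,0,0]]]'; python3 -c "
from h import *
lid(.062,.019,'w6'); print(corr())"
```

```text
time: 4.28
tool_pos: [0.464, 0.3245, 0.2715]
tool_rot: [-3.139, 0.001, 1.764]
contact_force: [-0.4, -0.7, -0.4]
opening: 0.0923
tcp [0.464  0.3245 0.2715] expect r 35.1
[318.5 239.5  31.8] [0.4654 0.3237 0.062 ]
[178.5 257.5  34.2] [0.3855 0.2961 0.062 ]
[483.5 312.5  40.3] [0.5771 0.295  0.062 ]
(array([0.4645, 0.3247, 0.2728]), array([ 0.07, -0.01, -0.1 ]))
```

```bash
python3 -m creep '[[[0,0,0,0,0,0],[0,0,0,0,0,0],[0,0,-20,0,0,0],[0,0,-20,0,0,0]]]' -0.35; python3 -m creep '[[[0,0,-20,0,0,0],[0,0,-10,0,0,0]]]';python3 -m creep '[[[0,0,-8,0,0,0],[0,0,0,0,0,0]]]'
```

```text
time: 4.67
tool_pos: [0.4654, 0.3259, 0.2364]
tool_rot: [3.132, -0.002, 1.765]
contact_force: [-0.8, -0.1, -0.3]
opening: 0.0695
time: 4.83
tool_pos: [0.465, 0.3263, 0.2056]
tool_rot: [3.13, -0.003, 1.766]
contact_force: [-0.5, 0.2, -0.4]
opening: 0.0624
time: 5.0
tool_pos: [0.4644, 0.3265, 0.196]
tool_rot: [3.132, -0.002, 1.767]
contact_force: [-0.2, 0.1, -0.3]
opening: 0.0619
```

```bash
python3 -m creep '[[[0,-4,-3,-0.3,0.4,0],[0,0,0,0,0,0],[0,0,0,0,0,0],[0,0,0,0,0,0],[0,0,0,0,0,0]]]' 1 30; python3 -m creep '[[[0,0,0,0,0,0],[0,0,0,0,0,0],[0,0,0,0,0,0]]]'; python3 -m creep '[[[0,0,10,0,0,0],[0,0,20,0,0,0],[0,0,20,0,0,0],[0,0,0,0,0,0]]]'; python3 -c "
from h import *
print(corr())
a=viewer.read_camera('wrist');b=viewer.read_camera('scene')
x=cv2.resize(b[190:330,330:480],None,fx=2.6,fy=2.6,interpolation=cv2.INTER_CUBIC)
y=cv2.resize(a[200:360,220:420],None,fx=2,fy=2); c=np.zeros((364,790,3),np.uint8); c[:,:390]=x;c[:320,390:]=y
cv2.imwrite('pics/w7.png',c)"
```

```text
time: 5.42
tool_pos: [0.4654, 0.3227, 0.1958]
tool_rot: [3.137, 0.001, 1.767]
contact_force: [-0.4, 0.4, -0.8]
opening: 0.0374
time: 5.67
tool_pos: [0.4655, 0.3227, 0.1967]
tool_rot: [3.135, 0.0, 1.767]
contact_force: [0.7, -0.5, -1.0]
opening: 0.0373
time: 6.0
tool_pos: [0.465, 0.3226, 0.2489]
tool_rot: [3.138, 0.001, 1.767]
contact_force: [1.4, 1.2, -0.5]
opening: 0.0375
(array([0.465 , 0.3226, 0.2489]), array([ 0.03,  0.21, -0.26]))
```

View pics/w7.png

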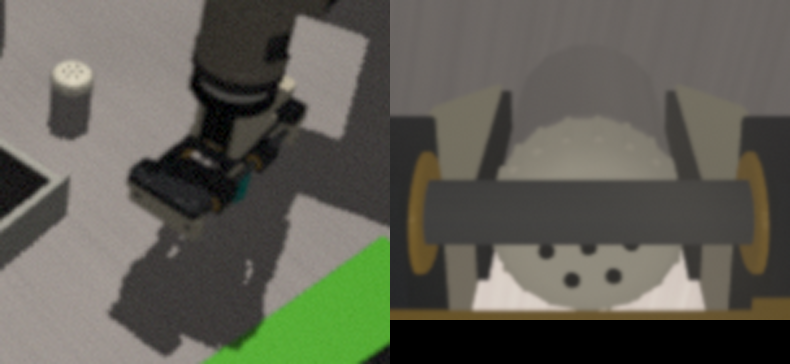

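```bash
python3 -m creep '[[[5,-5,20,0,0,0],[14,-24,20,0,0,0],[14,-26,20,0,0,0],[14,-26,20,0,0,0],[14,-26,20,0,0,0]]]'; python3 -m creep '[[[14,-26,20,0,0,0],[14,-26,20,0,0,0],[14,-26,20,0,0,0],[14,-20,10,0,0,0],[10,-10,0,0,0,0]]]'; python3 -m creep '[[[0,-8,0,0,0,0],[0,0,0,0,0,0]]]'
cat >> h.py <<'E'
def mats(tag=None,z=.048):
    o=robot.observe(); m=viewer.camera_model("wrist")
    T=np.eye(4);T[:3,:3]=R.from_euler('xyz',o['tool_rot']).as_matrix();T[:3,3]=o['tool_pos']; pose=T@m['mount']
    im=viewer.read_camera("wrist"); g=im.max(axis=2)
    b=cv2.morphologyEx((g<40).astype(np.uint8),cv2.MORPH_OPEN,np.ones((5,5)))
    n,l,s,c=cv2.connectedComponentsWithStats(b)
    for i in range(1,n):
        if s[i][4]<1500: continue
        rc=cv2.minAreaRect(np.argwhere(l==i)[:,::-1].astype(np.float32)); bp=np.array([pix2w("wrist",q,z,pose) for q in cv2.boxPoints(rc)])
        e=np.linalg.norm(bp-np.roll(bp,1,0),axis=1)
        print(s[i],np.round(rc[0]),"world",bp.mean(0).round(4),"sides",e[:2].round(3),"centroid",pix2w("wrist",c[i],z,pose).round(4))
    if tag: cv2.imwrite(f"pics/{tag}.png",im)
E
python3 -c "
from h import *
mats('w8'); print(corr())"
```

```text
time: 6.52
tool_pos: [0.5211, 0.2151, 0.3389]
tool_rot: [-3.12, 0.005, 1.777]
contact_force: [1.4, -0.4, -1.2]
opening: 0.0377
time: 6.93
tool_pos: [0.5896, 0.0985, 0.4104]
tool_rot: [-3.117, 0.006, 1.775]
contact_force: [-0.1, -0.2, -0.7]
opening: 0.0375
time: 7.1
tool_pos: [0.5911, 0.0871, 0.4083]
tool_rot: [-3.115, 0.006, 1.771]
contact_force: [0.1, 0.1, -0.7]
opening: 0.0375
[   0  353  291   47 9218] [145. 382.] world [ 0.4189 -0.2127  0.048 ] sides [0.379 0.071] centroid [ 0.4069 -0.2131  0.048 ]
[ 315  368  183   32 2938] [406. 384.] world [ 0.7349 -0.1405  0.048 ] sides [0.047 0.214] centroid [ 0.7533 -0.1456  0.048 ]
(array([0.5908, 0.0879, 0.4079]), array([ 0.62, -1.47, -0.47]))
```

View pics/w8.png

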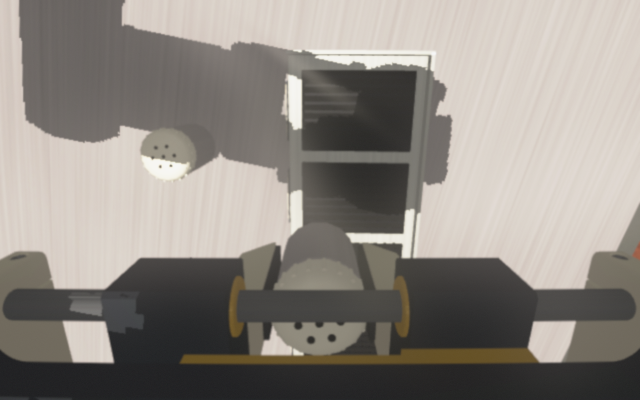

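Bay 1's mat corners are at (302,70), (417,72), (413,152) and (302,150). Bay 2's are at (303,163), (412,164), (407,234) and (302,229). The M lid is at (168,154).

```bash
python3 -c "
from h import *
for B in ([(302,70),(417,72),(413,152),(302,150)],[(303,163),(412,164),(407,234),(302,229)]):
    P=np.array([pix2w('wrist',q,.048) for q in B]); print(P.round(3),P.mean(0).round(4))
print('M',pix2w('wrist',(168,154),.077))
print('scene bays',[pix2w('scene',q,.048).round(4) for q in [(325,263),(297,247),(273,230),(252+13,219)]])
print(pix2w('top',(413,213),0))"
```

```text
[[0.547 0.183 0.048]
 [0.649 0.202 0.048]
 [0.666 0.131 0.048]
 [0.56  0.111 0.048]] [0.6056 0.1565 0.048 ]
[[0.564 0.099 0.048]
 [0.668 0.119 0.048]
 [0.683 0.048 0.048]
 [0.576 0.031 0.048]] [0.6225 0.0742 0.048 ]
M [0.44387431 0.08762348 0.077     ]
scene bays [array([0.6084, 0.1582, 0.048 ]), array([0.6387, 0.0635, 0.048 ]), array([ 0.6602, -0.0377,  0.048 ]), array([ 0.6563, -0.096 ,  0.048 ])]
[ 0.45908024 -0.34053006  0.        ]
```

```bash
python3 -m creep '[[[4,17,-10,0.6,-1.5,-0.5],[4,20,-20,0,0,0],[4,20,-25,0,0,0],[3,12,-25,0,0,0],[0,0,-25,0,0,0]]]'; python3 -m creep '[[[0,0,-20,0,0,0],[0,0,-12,0,0,0],[0,0,0,0,0,0]]]'; python3 -c "
from h import *
print(corr())"
```

```text
time: 7.57
tool_pos: [0.6029, 0.1636, 0.3016]
tool_rot: [3.135, -0.001, 1.763]
contact_force: [-0.0, -0.7, -1.7]
opening: 0.0376
time: 7.82
tool_pos: [0.5973, 0.1691, 0.2591]
tool_rot: [-3.131, -0.004, 1.77]
contact_force: [0.1, 0.0, -2.0]
opening: 0.0374
(array([0.5973, 0.1691, 0.2591]), array([-0.09, -0.63, -0.41]))
```

```bash
python3 -m creep '[[[8,-12,0,-0.1,-0.6,-0.4],[0,0,0,0,0,0],[0,0,-6,0,0,0],[0,0,0,0,0,0]]]'; python3 -c "
from h import *
print(corr())"
```

```text
time: 8.15
tool_pos: [0.6042, 0.1587, 0.2527]
tool_rot: [-3.14, -0.0, 1.766]
contact_force: [-0.8, 0.3, -1.9]
opening: 0.0375
(array([0.6042, 0.1587, 0.2527]), array([ 0.01, -0.12, -0.16]))
```

```bash
python3 -m creep '[[[1,-2,-4,0,0,0],[0,0,-3,0,0,0],[0,0,0,0,0,0]]]';python3 -m creep '[[[0,0,-1,0,0,0],[0,0,0,0,0,0]]]'
```

```text
time: 8.4
tool_pos: [0.6056, 0.1565, 0.2469]
tool_rot: [3.14, -0.0, 1.765]
contact_force: [-0.6, 0.2, -1.1]
opening: 0.0377
time: 8.57
tool_pos: [0.6057, 0.1563, 0.2461]
tool_rot: [3.14, -0.0, 1.765]
contact_force: [-0.3, -0.9, -0.3]
opening: 0.0376
```

```bash
python3 -m creep '[[[0,0,-1,0,0,0],[0,0,0,0,0,0]]]'; python3 -m creep '[[[0,0,0,0,0,0],[0,0,0,0,0,0],[0,0,0,0,0,0],[0,0,0,0,0,0],[0,0,0,0,0,0]]]' -0.5; python3 -m creep '[[[0,0,0,0,0,0],[0,0,0,0,0,0],[0,0,10,0,0,0],[0,0,20,0,0,0],[0,0,25,0,0,0]]]'; python3 -m creep '[[[0,0,30,0,0,0],[0,0,30,0,0,0],[0,0,25,0,0,0],[0,0,0,0,0,0]]]' -1;python3 -c "
from h import *
print(corr()); lid(.110,.019)"
```

```text
time: 8.73
tool_pos: [0.6057, 0.1564, 0.2453]
tool_rot: [3.139, -0.0, 1.765]
contact_force: [0.1, 0.7, -1.3]
opening: 0.0377
time: 9.15
tool_pos: [0.6061, 0.1565, 0.2463]
tool_rot: [3.137, -0.0, 1.765]
contact_force: [0.6, -0.9, 0.1]
opening: 0.0657
time: 9.57
tool_pos: [0.6045, 0.1563, 0.2983]
tool_rot: [-3.134, -0.001, 1.765]
contact_force: [0.7, -0.5, -0.9]
opening: 0.0687
time: 9.9
tool_pos: [0.604, 0.1562, 0.3947]
tool_rot: [3.141, -0.0, 1.765]
contact_force: [0.3, 0.2, 0.3]
opening: 0.0897
(array([0.604 , 0.1562, 0.3947]), array([-0.03,  0.03, -0.12]))
tcp [0.604  0.1562 0.3947] expect r 25.2
[321.5 202.5  24.6] [0.6061 0.1574 0.11  ]
[132.5 231.5  27.1] [0.4615 0.1041 0.11  ]
[164.5 205.5  24.6] [0.4855 0.1311 0.11  ]
```

S is standing at (0.606,0.157) on bay 1. Next is M.

```bash
python3 -m creep '[[[-15,-6,0,0,0,0],[-30,-13,-10,0,0,0],[-32,-14,-20,0,0,0],[-32,-14,-20,0,0,0],[-28,-12,-20,0,0,0]]]'; python3 -m creep '[[[-20,-9,-10,0,0,0],[-3,-1,-5,0,0,0],[0,0,0,0,0,0]]]';python3 -c "
from h import *
print(corr()); lid(.077,.024)"
```

```text
time: 10.37
tool_pos: [0.4646, 0.097, 0.3223]
tool_rot: [3.132, 0.0, 1.767]
contact_force: [0.4, 0.5, 0.7]
opening: 0.092
time: 10.62
tool_pos: [0.4327, 0.0852, 0.3017]
tool_rot: [-3.136, -0.002, 1.766]
contact_force: [0.1, 0.2, 0.3]
opening: 0.0919
(array([0.4327, 0.0852, 0.3017]), array([-0.05, -0.36, -0.18]))
tcp [0.4327 0.0852 0.3017] expect r 41.1
[329.5 228.5  37.2] [0.4393 0.0877 0.077 ]
[603.5 179.5  38.3] [0.5955 0.1509 0.077 ]
[162.5 310.5  48.4] [0.3404 0.0074 0.077 ]
[474.5 308.5  48.4] [0.5466 0.0506 0.077 ]
[446.5 264.5  34.9] [0.5183 0.0782 0.077 ]
```

```bash
python3 -m creep '[[[8,2,0,0,-0.4,-0.2],[0,0,-20,0,0,0],[0,0,-20,0,0,0],[0,0,-20,0,0,0],[0,0,-15,0,0,0]]]' -0.75; python3 -m creep '[[[0,0,-10,0,0,0],[0,0,-5,0,0,0],[0,0,0,0,0,0]]]';python3 -c "
from h import *
print(corr())"
```

```text
time: 11.08
tool_pos: [0.4523, 0.0897, 0.2305]
tool_rot: [3.117, 0.003, 1.763]
contact_force: [-1.9, -0.5, 2.3]
opening: 0.0802
time: 11.33
tool_pos: [0.4567, 0.0911, 0.2125]
tool_rot: [3.117, 0.002, 1.763]
contact_force: [-1.5, 0.1, 0.2]
opening: 0.0802
(array([0.4567, 0.0911, 0.2125]), array([-0.13,  1.39, -0.03]))
```

```bash
python3 -m creep '[[[-7,-2,0,0,0.7,0],[-5,-2,0,0,0.7,0],[0,0,0,0,0,0]]]';python3 -c "
from h import *
print(corr()); a=viewer.read_camera('wrist');b=viewer.read_camera('scene')
x=cv2.resize(b[160:300,290:440],None,fx=2.6,fy=2.6,interpolation=cv2.INTER_CUBIC)
y=cv2.resize(a[200:360,220:420],None,fx=2,fy=2); c=np.zeros((364,790,3),np.uint8); c[:,:390]=x;c[:320,390:]=y
cv2.imwrite('pics/w9.png',c)"
```

```text
time: 11.58
tool_pos: [0.4466, 0.0875, 0.2137]
tool_rot: [3.139, -0.002, 1.764]
contact_force: [0.2, 0.2, -0.1]
opening: 0.0805
(array([0.4466, 0.0875, 0.2137]), array([-0.15,  0.14, -0.07]))
```

View pics/w9.png

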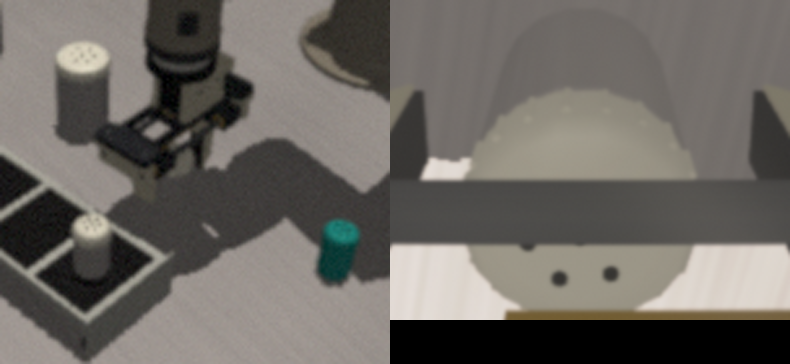

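M stands between the jaws, with its lid centre at about (316,305), 2 mm off centre. S stands on bay 1.

```bash
python3 -m creep '[[[-1,0,-7,0,0,0],[-1,0,-7,0,0,0],[0,0,0,0,0,0]]]'; python3 -c "
from h import *
print(corr())"; python3 -m creep '[[[0,0,0,0,0,0],[0,0,0,0,0,0],[0,0,0,0,0,0],[0,0,0,0,0,0],[0,0,0,0,0,0]]]' 1 30; python3 -m creep '[[[0,0,0,0,0,0],[0,0,0,0,0,0],[0,0,0,0,0,0]]]';  python3 -c "
from h import *
print(corr())"
```

```text
time: 11.93
tool_pos: [0.4456, 0.0875, 0.2001]
tool_rot: [3.132, -0.001, 1.763]
contact_force: [-1.0, 0.3, -0.5]
opening: 0.0806
(array([0.4456, 0.0875, 0.2001]), array([-0.16,  0.53, -0.04]))
time: 12.35
tool_pos: [0.4456, 0.0875, 0.1995]
tool_rot: [3.133, -0.001, 1.763]
contact_force: [0.4, -0.1, 0.8]
opening: 0.0516
time: 12.6
tool_pos: [0.4455, 0.0875, 0.1995]
tool_rot: [3.133, -0.001, 1.763]
contact_force: [-0.3, -0.2, -0.8]
opening: 0.0475
(array([0.4455, 0.0875, 0.1995]), array([-0.16,  0.45, -0.04]))
```

```bash
python3 -m creep '[[[0,0,15,0,0.4,0],[0,0,25,0,0,0],[0,0,25,0,0,0],[10,0,25,0,0,0],[25,-2,20,0,0,0]]]'; python3 -m creep '[[[30,-3,10,0,0,0],[33,-3,0,0,0,0],[33,-3,0,0,0,0],[30,-2,0,0,0,0],[12,-1,0,0,0,0]]]';python3 -m creep '[[[4,0,0,0,0,0],[0,0,0,0,0,0]]]'; python3 -c "
from h import *
print(corr())"
```

```text
time: 13.02
tool_pos: [0.475, 0.0858, 0.3082]
tool_rot: [-3.123, -0.006, 1.764]
contact_force: [1.1, 0.9, -1.9]
opening: 0.0474
time: 13.43
tool_pos: [0.6191, 0.0734, 0.3251]
tool_rot: [-3.134, -0.004, 1.765]
contact_force: [-0.7, 0.2, -2.7]
opening: 0.0478
time: 13.6
tool_pos: [0.6252, 0.0728, 0.3234]
tool_rot: [-3.133, -0.004, 1.764]
contact_force: [-1.2, -0.9, -1.7]
opening: 0.0475
(array([0.6252, 0.0728, 0.3234]), array([-0.15, -0.53, -0.07]))
```

Descend in slower, corrected steps.

```bash
python3 -m creep '[[[-3,1,-12,-0.1,-0.5,0],[0,0,-15,0,0,0],[0,0,-15,0,0,0],[0,0,-12,0,0,0],[0,0,0,0,0,0]]]';  python3 -c "
from h import *
print(corr())"
```

```text
time: 14.02
tool_pos: [0.617, 0.0747, 0.2668]
tool_rot: [-3.136, -0.002, 1.765]
contact_force: [-0.1, -0.3, -2.2]
opening: 0.0476
(array([0.617 , 0.0747, 0.2668]), array([-0.06, -0.33, -0.12]))
```

```bash
python3 -m creep '[[[5,-1,-6,0,-0.3,0],[0,0,-7,0,0,0],[0,0,0,0,0,0]]]';  python3 -c "
from h import *
print(corr())";python3 -m creep '[[[1,0,-3,0,0,0],[0,0,-2,0,0,0],[0,0,0,0,0,0]]]';  python3 -c "
from h import *
print(corr())"
```

```text
time: 14.27
tool_pos: [0.6208, 0.0741, 0.2537]
tool_rot: [-3.14, -0.001, 1.766]
contact_force: [-0.7, -0.6, -1.7]
opening: 0.0473
(array([0.6208, 0.0741, 0.2537]), array([-0.06, -0.08, -0.16]))
time: 14.52
tool_pos: [0.6221, 0.0741, 0.2494]
tool_rot: [3.141, -0.001, 1.766]
contact_force: [0.2, -0.0, -1.2]
opening: 0.0477
(array([0.6221, 0.0741, 0.2494]), array([-0.06,  0.02, -0.16]))
```

```bash
python3 -m creep '[[[0,0,-1,0,0,0],[0,0,-1,0,0,0],[0,0,0,0,0,0]]]'; python3 -m creep '[[[0,0,0,0,0,0],[0,0,0,0,0,0],[0,0,0,0,0,0],[0,0,0,0,0,0],[0,0,0,0,0,0]]]' -0.65; python3 -m creep '[[[0,0,0,0,0,0],[0,0,0,0,0,0],[0,0,10,0,0,0],[0,0,20,0,0,0],[0,0,25,0,0,0]]]'; python3 -m creep '[[[0,0,30,0,0,0],[0,0,30,0,0,0],[0,0,25,0,0,0],[0,0,0,0,0,0]]]' -1;python3 -c "
from h import *
print(corr()); lid(.125,.024)"
```

```text
time: 14.77
tool_pos: [0.6223, 0.0741, 0.2479]
tool_rot: [3.14, -0.001, 1.766]
contact_force: [0.0, -0.1, -3.2]
opening: 0.0476
time: 15.18
tool_pos: [0.6229, 0.0741, 0.2498]
tool_rot: [3.136, 0.0, 1.766]
contact_force: [0.2, -0.7, -0.2]
opening: 0.0746
time: 15.6
tool_pos: [0.6214, 0.074, 0.3019]
tool_rot: [-3.136, -0.002, 1.765]
contact_force: [-0.1, -0.0, 0.4]
opening: 0.0757
time: 15.93
tool_pos: [0.6209, 0.0741, 0.3983]
tool_rot: [3.139, -0.001, 1.766]
contact_force: [0.2, -0.5, 1.1]
opening: 0.0913
(array([0.6209, 0.0741, 0.3983]), array([-0.06,  0.13, -0.16]))
tcp [0.6209 0.0741 0.3983] expect r 33.2
[321.5 206.5  31.5] [0.6234 0.0758 0.125 ]
```

```bash
python3 -m creep '[[[-7,-17,0,0,0,0],[-14,-34,0,0,0,0],[-14,-36,0,0,0,0],[-14,-36,0,0,0,0],[-14,-36,-5,0,0,0]]]'; python3 -m creep '[[[-14,-36,-5,0,0,0],[-14,-36,-10,0,0,0],[-14,-36,-10,0,0,0],[-14,-36,-10,0,0,0],[-12,-30,-10,0,0,0]]]';python3 -m creep '[[[-8,-22,0,0,0,0],[0,-5,0,0,0,0],[0,0,0,0,0,0]]]'; python3 -c "
from h import *
print(corr()); lid(.092,.029,'w10')"
```

```text
time: 16.4
tool_pos: [0.5555, -0.0823, 0.3895]
tool_rot: [3.141, -0.004, 1.778]
contact_force: [1.3, -0.4, 1.4]
opening: 0.0915
time: 16.82
tool_pos: [0.4811, -0.2634, 0.341]
tool_rot: [-3.139, -0.006, 1.779]
contact_force: [1.1, -0.1, -0.1]
opening: 0.0918
time: 17.07
tool_pos: [0.4683, -0.2968, 0.3359]
tool_rot: [-3.133, -0.012, 1.77]
contact_force: [-0.3, 0.8, -0.1]
opening: 0.0918
(array([ 0.4683, -0.2968,  0.3359]), array([-0.58, -0.64, -0.44]))
tcp [ 0.4683 -0.2968  0.3359] expect r 45.4
[317.5 242.5  40. ] [ 0.469  -0.3101  0.092 ]
[167.5 312.5  53.4] [ 0.3714 -0.3874  0.092 ]
[469.5 309.5  53.4] [ 0.5884 -0.3393  0.092 ]
[341.5  83.5  41. ] [ 0.4627 -0.2053  0.092 ]
```

View pics/w10.png

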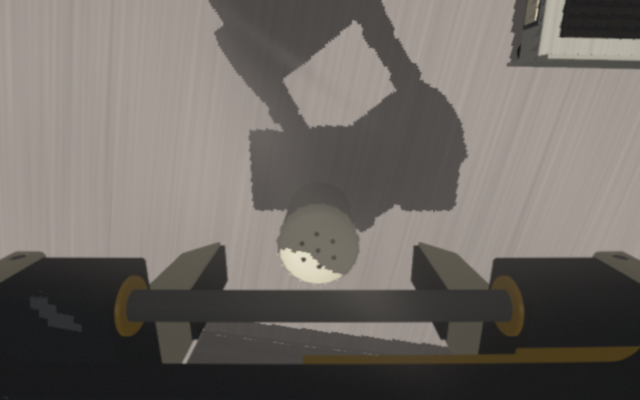

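L's lid is at (318,243), so L stands at (0.469,-0.310). The pan is well clear below it.

```bash
python3 -m creep '[[[1,-13,0,-0.6,-0.6,-0.4],[0,0,-15,0,0,0],[0,0,-15,0,0,0],[0,0,-10,0,0,0],[0,0,0,0,0,0]]]'; python3 -c "
from h import *
print(corr()); lid(.092,.029)"
```

```text
time: 17.53
tool_pos: [0.4729, -0.3066, 0.2959]
tool_rot: [3.138, 0.005, 1.77]
contact_force: [-0.3, 0.7, -0.1]
opening: 0.0921
(array([ 0.4729, -0.3066,  0.2959]), array([ 0.26,  0.29, -0.41]))
tcp [ 0.4729 -0.3066  0.2959] expect r 55.3
[308.5 247.5  49.3] [ 0.4701 -0.312   0.092 ]
[468.5 311.5  55.3] [ 0.5742 -0.3348  0.092 ]
[175.5 313.5  49.6] [ 0.3988 -0.3711  0.092 ]
[319.5  66.5  59.8] [ 0.457  -0.2158  0.092 ]
[605.5 315.5  46.3] [ 0.6605 -0.3215  0.092 ]
```

```bash
python3 -m creep '[[[-3,-5,-5,0.3,0.3,-0.4],[0,0,-15,0,0,0],[0,0,-15,0,0,0],[0,0,-10,0,0,0],[0,0,0,0,0,0]]]'; python3 -c "
from h import *
print(corr())"
```

```text
time: 18.0
tool_pos: [0.4716, -0.3123, 0.2536]
tool_rot: [3.137, 0.006, 1.765]
contact_force: [-0.6, 0.7, -0.7]
opening: 0.0916
(array([ 0.4716, -0.3123,  0.2536]), array([ 0.26,  0.32, -0.11]))
```

```bash
python3 -m creep '[[[-2,0,-5,0.3,0.3,0],[0,0,-15,0,0,0],[0,0,-15,0,0,0],[-1,0,-7,0.2,0.2,0],[0,0,0,0,0,0]]]'; python3 -c "
from h import *
print(corr())"; python3 -m creep '[[[0,0,0,0,0,0],[0,0,0,0,0,0],[0,0,0,0,0,0],[0,0,0,0,0,0],[0,0,0,0,0,0]]]' 1 30; python3 -m creep '[[[0,0,0,0,0,0],[0,0,0,0,0,0],[0,0,0,0,0,0]]]';  python3 -c "
from h import *
print(corr())"
```

```text
time: 18.42
tool_pos: [0.469, -0.3134, 0.2129]
tool_rot: [-3.141, -0.002, 1.765]
contact_force: [0.0, 0.0, 0.4]
opening: 0.0917
(array([ 0.469 , -0.3134,  0.2129]), array([-0.11, -0.03, -0.12]))
time: 18.83
tool_pos: [0.4696, -0.3141, 0.2159]
tool_rot: [3.139, 0.001, 1.765]
contact_force: [-1.0, -0.2, -0.0]
opening: 0.0631
time: 19.08
tool_pos: [0.4695, -0.314, 0.2163]
tool_rot: [3.14, 0.001, 1.765]
contact_force: [-0.2, -0.5, -3.0]
opening: 0.058
(array([ 0.4695, -0.314 ,  0.2163]), array([ 0.04,  0.13, -0.12]))
```

```bash
python3 -m creep '[[[0,0,15,0,0,0],[0,0,25,0,0,0],[0,0,30,0,0,0],[0,0,30,0,0,0],[5,8,25,0,0,0]]]'; python3 -m creep '[[[14,26,10,0,0,0],[17,31,0,0,0,0],[17,31,0,0,0,0],[17,31,0,0,0,0],[17,31,0,0,0,0]]]';python3 -m creep '[[[17,31,0,0,0,0],[17,31,0,0,0,0],[17,31,0,0,0,0],[14,25,0,0,0,0],[7,10,0,0,0,0]]]';python3 -m creep '[[[0,0,0,0,0,0],[0,0,0,0,0,0]]]'; python3 -c "
from h import *
print(corr()); lid(.125,.024)"
```

```text
time: 19.5
tool_pos: [0.4715, -0.3047, 0.3372]
tool_rot: [-3.131, -0.014, 1.763]
contact_force: [1.0, -1.5, -1.9]
opening: 0.0579
time: 19.92
tool_pos: [0.5539, -0.1548, 0.3549]
tool_rot: [-3.139, -0.004, 1.753]
contact_force: [-0.0, -0.3, -2.1]
opening: 0.0577
time: 20.33
tool_pos: [0.6287, -0.0154, 0.3533]
tool_rot: [-3.136, -0.007, 1.756]
contact_force: [0.3, -0.6, -3.2]
opening: 0.0578
time: 20.5
tool_pos: [0.6295, -0.0124, 0.3519]
tool_rot: [-3.135, -0.008, 1.761]
contact_force: [-0.6, -0.7, -2.8]
opening: 0.0576
(array([ 0.6295, -0.0124,  0.3519]), array([-0.35, -0.47,  0.1 ]))
tcp [ 0.6295 -0.0124  0.3519] expect r 40.7
[339.5  90.5  42.7] [0.6241 0.0722 0.125 ]
[610.5 324.5  37. ] [ 0.8403 -0.0424  0.125 ]
[ 60.5 281.5  47.4] [ 0.4652 -0.0818  0.125 ]
[ 28.5 320.5  40.5] [ 0.4417 -0.1177  0.125 ]
[230.5 310.5  46.3] [ 0.5806 -0.0809  0.125 ]
```

```bash
python3 -m creep '[[[9,3,-8,-0.3,-0.5,0.1],[0,0,-15,0,0,0],[0,0,-15,0,0,0],[0,0,-15,0,0,0],[0,0,0,0,0,0]]]'; python3 -c "
from h import *
print(corr())"; python3 -m creep '[[[2,0,-8,0,-0.2,0],[0,0,-10,0,0,0],[0,0,-7,0,0,0],[0,0,0,0,0,0]]]'; python3 -c "
from h import *
print(corr())"
```

```text
time: 20.97
tool_pos: [0.6385, -0.0167, 0.2962]
tool_rot: [3.138, 0.003, 1.754]
contact_force: [-0.1, 0.8, -2.7]
opening: 0.0577
(array([ 0.6385, -0.0167,  0.2962]), array([0.13, 0.23, 0.51]))
time: 21.3
tool_pos: [0.6411, -0.02, 0.2694]
tool_rot: [3.133, 0.005, 1.749]
contact_force: [-1.1, -0.1, -2.9]
opening: 0.0578
(array([ 0.6411, -0.02  ,  0.2694]), array([0.18, 0.53, 0.76]))
```

```bash
python3 -m creep '[[[-2,8,1,0.2,0.5,0.8],[0,0,0,0,0,0]]]'; python3 -c "
from h import *
print(corr())"
```

```text
time: 21.47
tool_pos: [0.639, -0.0119, 0.2704]
tool_rot: [-3.141, -0.001, 1.764]
contact_force: [-0.2, 0.1, -1.6]
opening: 0.0577
(array([ 0.639 , -0.0119,  0.2704]), array([-0.05, -0.03, -0.06]))
```

```bash
python3 -m creep '[[[-1,3,-3,0,0,0],[0,0,-2,0,0,0],[0,0,0,0,0,0]]]'; python3 -c "
from h import *
print(corr())"; python3 -m creep '[[[0,0,-1,0,0,0],[0,0,0,0,0,0]]]'; python3 -m creep '[[[0,0,-1,0,0,0],[0,0,0,0,0,0]]]'
```

```text
time: 21.72
tool_pos: [0.6382, -0.0076, 0.2666]
tool_rot: [3.139, -0.0, 1.765]
contact_force: [-0.0, 0.2, -3.2]
opening: 0.0575
(array([ 0.6382, -0.0076,  0.2666]), array([-0.03,  0.14, -0.15]))
time: 21.88
tool_pos: [0.6382, -0.0072, 0.266]
tool_rot: [3.138, 0.0, 1.766]
contact_force: [0.2, 0.4, -3.1]
opening: 0.0577
time: 22.05
tool_pos: [0.6383, -0.0072, 0.2652]
tool_rot: [3.138, 0.001, 1.766]
contact_force: [-0.4, -0.5, -3.3]
opening: 0.0575
```

```bash
python3 -m creep '[[[0,-2,-1,0,0,0],[0,0,0,0,0,0]]]'; python3 -m creep '[[[0,0,-1,0,0,0],[0,0,0,0,0,0]]]'
```

```text
time: 22.22
tool_pos: [0.6385, -0.0094, 0.2645]
tool_rot: [3.137, 0.001, 1.766]
contact_force: [-0.4, 0.4, -2.1]
opening: 0.0576
time: 22.38
tool_pos: [0.6385, -0.0095, 0.2645]
tool_rot: [3.136, 0.001, 1.766]
contact_force: [0.2, -1.2, -2.0]
opening: 0.0574
```

```bash
python3 -m creep '[[[0,0,-1,0,0,0],[0,0,0,0,0,0]]]'; python3 -m creep '[[[0,0,0,0,0,0],[0,0,0,0,0,0],[0,0,0,0,0,0],[0,0,0,0,0,0],[0,0,0,0,0,0]]]' -0.85; python3 -m creep '[[[0,0,0,0,0,0],[0,0,0,0,0,0],[0,0,10,0,0,0],[0,0,20,0,0,0],[0,0,25,0,0,0]]]'; python3 -m creep '[[[0,0,30,0,0,0],[0,0,30,0,0,0],[0,0,25,0,0,0],[0,0,0,0,0,0]]]' -1;python3 -c "
from h import *
print(corr()); lid(.140,.029,'w11')"
```

```text
time: 22.55
tool_pos: [0.6386, -0.0097, 0.2644]
tool_rot: [3.135, 0.001, 1.766]
contact_force: [0.3, 0.0, -2.3]
opening: 0.0573
time: 22.97
tool_pos: [0.6391, -0.01, 0.2647]
tool_rot: [3.133, 0.002, 1.765]
contact_force: [0.5, -0.1, -0.2]
opening: 0.0834
time: 23.38
tool_pos: [0.6377, -0.0099, 0.3163]
tool_rot: [-3.139, -0.002, 1.765]
contact_force: [0.6, 0.0, 0.4]
opening: 0.085
time: 23.72
tool_pos: [0.637, -0.0097, 0.4129]
tool_rot: [3.137, 0.001, 1.765]
contact_force: [0.4, 0.4, -0.3]
opening: 0.0916
(array([ 0.637 , -0.0097,  0.4129]), array([ 0.01,  0.28, -0.15]))
tcp [ 0.637  -0.0097  0.4129] expect r 40.2
[320.5 204.5  37.8] [ 0.6392 -0.0068  0.14  ]
[476.5 308.5  46.3] [ 0.7832 -0.0699  0.14  ]
[ 89.5 250.5  44.1] [ 0.469  -0.0786  0.14  ]
[310.5  90.5  41.6] [0.6167 0.0715 0.14  ]
```

```bash
python3 -m creep '[[[-15,-6,0,0,0,0],[-30,-13,0,0,0,0],[-34,-15,-10,0,0,0],[-34,-15,-10,0,0,0],[-34,-15,-10,0,0,0]]]'; python3 -m creep '[[[-24,-10,-10,0,0,0],[-10,-4,-5,0,0,0],[0,0,0,0,0,0],[0,0,0,0,0,0]]]'; python3 -c "
from h import *
print(corr()); lid(.107,.034,'w12')"
```

```text
time: 24.18
tool_pos: [0.4879, -0.0724, 0.3784]
tool_rot: [3.135, 0.001, 1.771]
contact_force: [0.8, -0.4, -0.7]
opening: 0.0915
time: 24.52
tool_pos: [0.4445, -0.0876, 0.3589]
tool_rot: [-3.138, -0.005, 1.767]
contact_force: [0.4, 0.0, 1.0]
opening: 0.0913
(array([ 0.4445, -0.0876,  0.3589]), array([-0.21, -0.28, -0.26]))
tcp [ 0.4445 -0.0876  0.3589] expect r 51.4
[319.5 226.5  47.6] [ 0.4465 -0.0941  0.107 ]
[464.5 312.5  59.2] [ 0.5687 -0.1407  0.107 ]
[173.5 312.5  59.2] [ 0.3507 -0.1849  0.107 ]
[535.5 149.5  58.2] [ 0.5766 -0.0126  0.107 ]
[580.5 146.5  49.4] [ 0.6056 -0.0046  0.107 ]
```

View pics/w12.png

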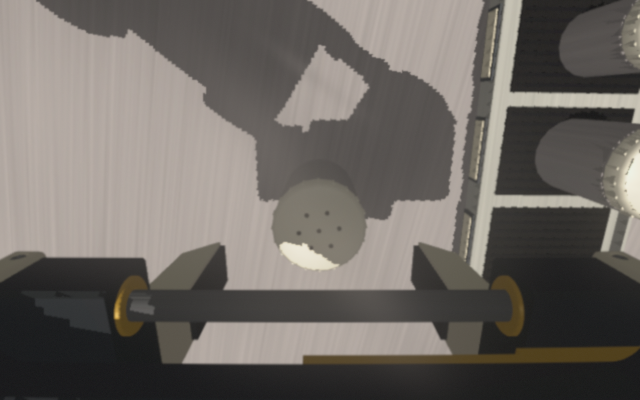

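XL's lid is at (320,225), so XL stands at (0.4465,-0.094). I'll descend in stages, since clearance is only 12 mm per side.

```bash
python3 -m creep '[[[2,-6,0,-0.2,-0.3,-0.3],[0,0,-15,0,0,0],[0,0,-15,0,0,0],[0,0,-15,0,0,0],[0,0,0,0,0,0]]]'; python3 -c "
from h import *
print(corr()); lid(.107,.034)"
```

```text
time: 24.98
tool_pos: [0.4529, -0.094, 0.3145]
tool_rot: [3.132, 0.006, 1.765]
contact_force: [-0.8, -0.0, -0.3]
opening: 0.0916
(array([ 0.4529, -0.094 ,  0.3145]), array([ 0.21,  0.59, -0.14]))
tcp [ 0.4529 -0.094   0.3145] expect r 63.6
[302.5 233.5  55.7] [ 0.4468 -0.093   0.107 ]
[ 32.5 326.5  75.4] [ 0.2899 -0.1881  0.107 ]
[467.5 311.5  56.3] [ 0.5578 -0.1252  0.107 ]
[614.5 161.5  58.7] [ 0.6091 -0.0183  0.107 ]
[393.5 138.5  69.9] [ 0.4846 -0.0303  0.107 ]
```

```bash
python3 -m creep '[[[-6,1,0,0.2,0.6,-0.1],[0,0,-10,0,0,0],[-1,0,-10,0,0.2,0],[0,0,0,0,0,0]]]'; python3 -c "
from h import *
print(corr())"
```

```text
time: 25.37
tool_pos: [0.4481, -0.0933, 0.298]
tool_rot: [3.141, 0.003, 1.765]
contact_force: [-0.2, 0.2, -0.9]
opening: 0.092
(array([ 0.4481, -0.0933,  0.298 ]), array([ 0.14,  0.09, -0.12]))
```

```bash
python3 -m creep '[[[-1,0,-10,0.1,0.1,0],[-1,0,-10,0,0.1,0],[-1,0,-10,0,0.1,0],[0,0,0,0,0,0]]]'; python3 -c "
from h import *
print(corr())"
```

```text
time: 25.7
tool_pos: [0.4459, -0.0934, 0.2697]
tool_rot: [-3.141, 0.002, 1.765]
contact_force: [-0.2, -0.3, -0.1]
opening: 0.0917
(array([ 0.4459, -0.0934,  0.2697]), array([ 0.13, -0.02, -0.15]))
```

```bash
python3 -m creep '[[[0,0,-10,0.1,0,0],[-1,0,-10,0,0.1,0],[-1,0,-10,0,0.1,0],[-1,0,-9,0,0.1,0],[0,0,0,0,0,0]]]'; python3 -c "
from h import *
print(corr())"
```

```text
time: 26.12
tool_pos: [0.444, -0.0938, 0.232]
tool_rot: [-3.14, 0.002, 1.766]
contact_force: [-0.1, 0.4, 0.2]
opening: 0.0917
(array([ 0.444 , -0.0938,  0.232 ]), array([ 0.15, -0.07, -0.16]))
```

```bash
python3 -m creep '[[[2,0,-2,0,0,0],[0,0,0,0,0,0],[0,0,0,0,0,0],[0,0,0,0,0,0],[0,0,0,0,0,0]]]' 1 35; python3 -m creep '[[[0,0,0,0,0,0],[0,0,0,0,0,0],[0,0,0,0,0,0]]]';  python3 -c "
from h import *
print(corr())"; python3 -m creep '[[[0,0,10,0,0,0],[0,0,20,0,0,0],[0,0,30,0,0,0],[0,0,30,0,0,0],[0,0,25,0,0,0]]]';python3 -m creep '[[[15,0,10,0,0,0],[25,0,0,0,0,0],[33,0,0,0,0,0],[33,0,0,0,0,0],[33,0,0,0,0,0]]]';python3 -m creep '[[[30,0,0,0,0,0],[20,0,0,0,0,0],[8,0,0,0,0,0],[0,0,0,0,0,0]]]';  python3 -c "
from h import *
print(corr())"
```

```text
time: 26.53
tool_pos: [0.4467, -0.094, 0.2309]
tool_rot: [-3.14, 0.003, 1.766]
contact_force: [0.0, -0.5, -3.9]
opening: 0.0677
time: 26.78
tool_pos: [0.4465, -0.0939, 0.2308]
tool_rot: [-3.14, 0.003, 1.766]
contact_force: [0.5, -0.7, -2.8]
opening: 0.0676
(array([ 0.4465, -0.0939,  0.2308]), array([ 0.16, -0.05, -0.17]))
time: 27.2
tool_pos: [0.4436, -0.0928, 0.3436]
tool_rot: [-3.125, -0.007, 1.765]
contact_force: [0.4, -0.5, -4.6]
opening: 0.0679
time: 27.62
tool_pos: [0.5822, -0.0921, 0.3613]
tool_rot: [-3.13, -0.004, 1.763]
contact_force: [0.5, -0.6, -3.6]
opening: 0.0674
time: 27.95
tool_pos: [0.6473, -0.0913, 0.3575]
tool_rot: [-3.129, -0.005, 1.765]
contact_force: [-0.6, -0.7, -4.1]
opening: 0.0678
(array([ 0.6473, -0.0913,  0.3575]), array([-0.13, -0.74, -0.11]))
```

```bash
python3 -m creep '[[[6,-1,-5,-0.1,-0.7,-0.1],[0,0,-12,0,0,0],[0,0,-12,0,0,0],[0,0,-12,0,0,0],[0,0,0,0,0,0]]]';  python3 -c "
from h import *
print(corr())"
```

```text
time: 28.37
tool_pos: [0.6516, -0.0924, 0.3119]
tool_rot: [-3.139, -0.002, 1.762]
contact_force: [-0.3, -0.5, -4.7]
opening: 0.0679
(array([ 0.6516, -0.0924,  0.3119]), array([-0.08, -0.18,  0.03]))
```

```bash
python3 -m creep '[[[2,0,-8,0,-0.2,0],[0,0,-10,0,0,0],[0,0,-7,0,0,0],[0,0,0,0,0,0]]]';  python3 -c "
from h import *
print(corr())"
```

```text
time: 28.7
tool_pos: [0.6528, -0.0928, 0.2852]
tool_rot: [3.14, -0.001, 1.761]
contact_force: [-0.9, 0.1, -4.5]
opening: 0.0676
(array([ 0.6528, -0.0928,  0.2852]), array([-0.07,  0.05,  0.08]))
```

```bash
python3 -m creep '[[[1,0,-3,0,0,0],[0,0,-2,0,0,0],[0,0,0,0,0,0]]]';python3 -m creep '[[[0,0,-1,0,0,0],[0,0,0,0,0,0]]]';python3 -m creep '[[[0,0,-1,0,0,0],[0,0,0,0,0,0]]]';  python3 -c "
from h import *
print(corr())"
```

```text
time: 28.95
tool_pos: [0.6539, -0.0929, 0.2801]
tool_rot: [3.14, -0.001, 1.761]
contact_force: [-0.7, 0.7, -3.7]
opening: 0.0677
time: 29.12
tool_pos: [0.6541, -0.0929, 0.2795]
tool_rot: [3.139, -0.0, 1.761]
contact_force: [-0.3, 0.7, -3.7]
opening: 0.0676
time: 29.28
tool_pos: [0.6543, -0.0929, 0.2791]
tool_rot: [3.138, 0.0, 1.761]
contact_force: [-0.6, -0.6, -3.6]
opening: 0.0677
(array([ 0.6543, -0.0929,  0.2791]), array([-0.03,  0.22,  0.08]))
```

```bash
python3 -m creep '[[[0,0,-1,0,0,0],[0,0,0,0,0,0]]]';python3 -m creep '[[[0,0,-1,0,0,0],[0,0,0,0,0,0]]]';  python3 -m creep '[[[0,0,0,0,0,0],[0,0,0,0,0,0],[0,0,0,0,0,0],[0,0,0,0,0,0],[0,0,0,0,0,0]]]' -1; python3 -m creep '[[[0,0,0,0,0,0],[0,0,0,0,0,0],[0,0,0,0,0,0]]]';python3 -c "
from h import *
print(corr())"
```

```text
time: 29.45
tool_pos: [0.6544, -0.0928, 0.2791]
tool_rot: [3.136, 0.001, 1.761]
contact_force: [1.1, 0.2, -2.8]
opening: 0.0679
time: 29.62
tool_pos: [0.6545, -0.0928, 0.279]
tool_rot: [3.135, 0.001, 1.762]
contact_force: [-0.1, -1.0, -4.5]
opening: 0.0675
time: 30.03
tool_pos: [0.6552, -0.0931, 0.2806]
tool_rot: [3.131, 0.003, 1.761]
contact_force: [0.5, 1.0, 0.8]
opening: 0.0909
time: 30.28
tool_pos: [0.6553, -0.0931, 0.2809]
tool_rot: [3.131, 0.004, 1.761]
contact_force: [0.1, -0.1, 0.4]
opening: 0.0921
(array([ 0.6553, -0.0931,  0.2809]), array([0.09, 0.66, 0.07]))
```

```bash
python3 -m creep '[[[-1,0,8,0,0.3,0],[0,0,15,0,0,0],[0,0,20,0,0,0],[0,0,20,0,0,0],[0,0,20,0,0,0]]]'; python3 -m creep '[[[0,0,30,0,0,0],[0,0,20,0,0,0],[0,0,10,0,0,0],[0,0,0,0,0,0]]]';python3 -c "
from h import *
print(corr()); lid(.155,.034)"; python3 -m creep '[[[-20,-15,0,0,0,0],[-25,-20,0,0,0,0],[-30,-20,0,0,0,0],[-30,-20,0,0,0,0],[-30,-15,0,0,0,0]]]'; python3 -m creep '[[[-30,0,0,0,0,0],[-15,0,0,0,0,0],[0,0,0,0,0,0],[0,0,0,0,0,0]]]';python3 -c "
from h import *
a=viewer.read_camera('top');b=viewer.read_camera('scene'); cv2.imwrite('pics/top9.png',cv2.resize(a[110:260,230:430],None,fx=4,fy=4,interpolation=cv2.INTER_CUBIC)); cv2.imwrite('pics/scene9.png',b)"
```

```text
time: 30.7
tool_pos: [0.6527, -0.0928, 0.3629]
tool_rot: [-3.136, -0.003, 1.761]
contact_force: [1.1, 0.3, -0.0]
opening: 0.0919
time: 31.03
tool_pos: [0.6518, -0.0926, 0.4337]
tool_rot: [3.14, 0.001, 1.761]
contact_force: [0.2, -0.5, 0.5]
opening: 0.0918
(array([ 0.6518, -0.0926,  0.4337]), array([0.06, 0.11, 0.08]))
tcp [ 0.6518 -0.0926  0.4337] expect r 46.1
[324.5 199.5  45.5] [ 0.6563 -0.0875  0.155 ]
[307.5  93.5  54.4] [ 0.6296 -0.0138  0.155 ]
[337.5  91.5  51.1] [ 0.65   -0.0085  0.155 ]
[470.5 311.5  53.3] [ 0.7975 -0.1612  0.155 ]
[161.5 306.5  46.6] [ 0.5393 -0.2059  0.155 ]
time: 31.5
tool_pos: [0.5148, -0.1808, 0.4258]
tool_rot: [-3.137, -0.004, 1.77]
contact_force: [-0.5, -1.2, -0.0]
opening: 0.0919
time: 31.83
tool_pos: [0.4616, -0.1832, 0.4219]
tool_rot: [-3.129, -0.009, 1.763]
contact_force: [0.5, -0.6, -0.0]
opening: 0.0916
```

View pics/top9.png

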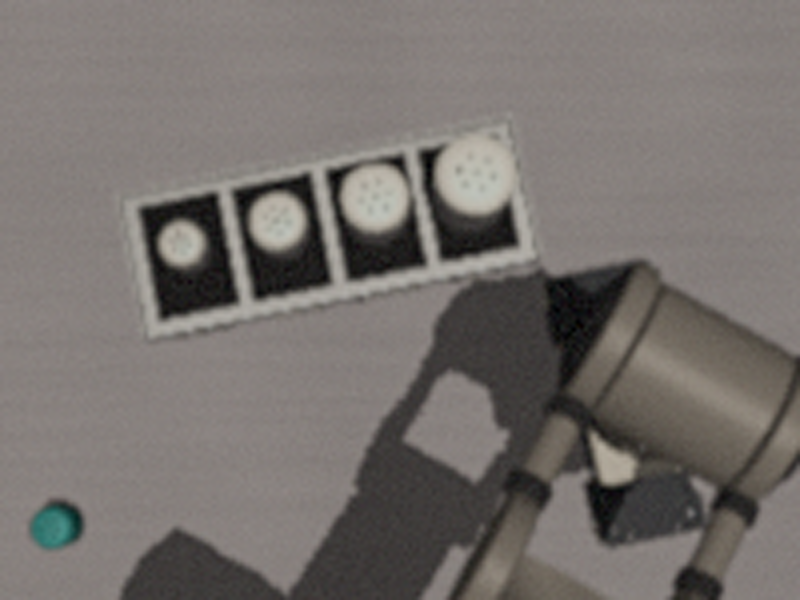

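View pics/scene9.png

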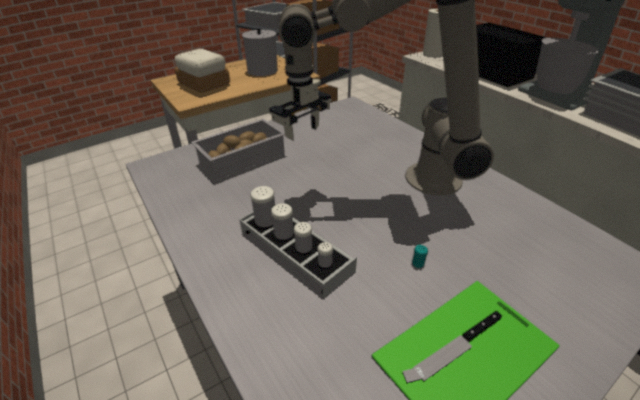

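```bash
python3 -c "
from h import *
f=lambda c:(230+(c[0]+.5)/4-.5,110+(c[1]+.5)/4-.5)
B=[(.6034,.1511),(.6199,.0678),(.6358,-.0154),(.652,-.0985)]
for c,z,b in zip([(182,243),(278,221),(375,198),(475,174)],[.11,.125,.14,.155],B): print((pix2w('top',f(c),z)[:2]-b).round(4))
f2=[(325,248.5),(303,230.5),(282,211.5),(262,194)]
for c,z in zip(f2,[.11,.125,.14,.155]): print('scene',pix2w('scene',c,z).round(4))
"
```

```text
[ 0.0032 -0.0025]
[ 0.0024 -0.0017]
[ 0.0026 -0.0002]
[0.003  0.0005]
scene [0.6125 0.1636 0.11  ]
scene [0.6308 0.0876 0.125 ]
scene [0.6454 0.0031 0.14  ]
scene [ 0.6616 -0.0819  0.155 ]
```

All four shakers are within about 4 mm of their mat centres, upright, in order and with the gripper clear. I'm handing in.

```bash
python3 -c "
from h import *
print(robot.hand_in())"
```

```text
the job is handed in; nothing more can be done
None
```

The four shakers stand upright on their mats in order of size. The smallest (S) is on place 1 next to the green board, then M, L, and XL on place 4 next to the pan. I handed the job in at about 32 s, with the gripper open and clear of everything.

**Last checks**
- **Position:** the final top picture puts every shaker within about 4 mm of its mat centre. The wrist camera, checked after each release, agreed to within about 6 mm.
- **Surroundings:** in the final pictures the board looks where it was, and so does the pan in the scene picture. I checked both by eye and did not measure them. I never touched them or the turquoise shaker.

**What went wrong or disagreed**
- **Camera disagreement:** before the first grasp, the top camera's y-readings were 6–18 mm off the wrist and scene cameras. I worked from the wrist camera. In the final check the scene camera read 6–12 mm further in x and y than the other two, and I did not follow that up.
- **First grasp of S:** a fast descent left the tool tilted and off to the side. It closed near the shaker's edge and moved it about 20 mm, still standing. I released it, measured again and gripped it properly.
- **Approach to M:** this drifted about 15 mm in a similar way and may have brushed it. I corrected before closing, then descended more slowly.

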